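Crib up a service stand on the repair bench

ROBOT

A 7-joint arm with a two-finger parallel gripper is mounted at the origin on the work surface. World frame = base frame: x ahead of the robot, y to its left, z up, the work surface at z = 0. Lengths are in mm, angles in rad, forces in N, time in s.
With the tool pointing down it reaches from about 400 to 875 mm from the base axis. Payload 19.3 kg.
Tool frame: the origin (TCP) lies at the very end of the fingers, on their centre line; the grasp point (between the pads) lies 19 mm behind it (grip_point_offset is the z of the grasp point in the tool frame, in mm); z points along the fingers, x is the direction in which the jaws open and shut, and the axes are right-handed (so a half turn about z gives the same grasp; the last joint's range is limited). The gripper opens to 85 mm and grips with 20 to 120 N. Pads are 22 mm wide; open, the fingers measure 114 mm over their backs; the gripper's body (76 mm by 85 mm) begins 54 mm behind the grasp point. The pads swing forward as they close: fully open they stand 13 mm farther back than shut.
Start: joints at [-1.41, 0.521, -0.036, 1.599, 0.021, 1.021, -0.113], TCP at [142.993, 608.414, 231.291] pointing down, gripper open.
Joint ranges: [-2.91, 2.91], [-0.3, 2.13], [-1.5, 1.42], [0.17, 2.43], [-1.26, 4.41], [0.16, 1.93], [-2.52, 2.52]. Speed limits (rad/s): [1.89, 1.89, 2.39, 2.39, 3.01, 3.01, 3.01].

INTERFACE

Orientations are given as a 3x3 rotation matrix whose columns are the frame's x, y, z axes.
In Python, from workcell import movep, movel, goto_joints, open_gripper, clamp, wait, inverse_kinematics, read_state, camera, PlanningError, finish_job, grip_point_offset gives the robot as it stands. Calls block until the motion is done:
- movep(position, orientation): joint-space move of the TCP to a pose.
- movel(position, frame=None, max_speed=150, guard=None): straight line of the TCP; frame=None keeps the orientation; max_speed is the mean speed in mm/s. With guard (N) it stops when the force on the tool has changed by that much, and returns True; else False.
- goto_joints(angles): joint-space move.
- open_gripper() and clamp(): open the fingers fully, or close them until they stop; the grip force is fixed at half the most.
- wait(seconds).
- inverse_kinematics(position, orientation): joint angles nearest the present ones, or None.
- read_state(): the state.
- camera(name): name is "scene" or "top" or "wrist"; returns a dict with "image" (420x560x3 uint8, blue, green, red), "range_z" (420x560 float32, mm along the optical axis (not along the pixel's ray), 0 where there is no reading), "fx", "fy", "cx", "cy" (pixels), "dist_coeffs" ([k1, k2, p1, p2, k3] as OpenCV has them; the pictures are not rectified), "cam_to_world" (4x4, takes a point from camera to world coordinates). Camera axes: x right, y up, looking along -z (the intrinsics and any distortion apply to the point x, -y, -z); pixel columns grow to the right and rows downward; lengths in mm; the calibration is good to about 2 mm. A picture is of the moment at which its call begins.
A pose or a line that the arm cannot do raises PlanningError and nothing moves.
- finish_job(): hands the job in, once; it reports no verdict.
The state is a dict: "time": time; "qpos": joint angles; "qvel": joint speeds; "joint_efforts": joint torques, N m; "eef_pos": TCP position; "tool_rot": TCP orientation; "ft_force": force on the tool from outside, world axes, zero at the start; "torque": the same for the moment, N m; "finger_gap": finger opening in mm.
Only numpy, scipy, OpenCV 4.12 (cv2) and the standard library are available. Lean on these libraries where they do the work, as an engineer would, in place of code of your own. Each camera call takes 0.05 s, during which the arm holds its last target. There are 200 camera calls.

TASK

Build the service stand that the open power supply module will be raised on: lay the two short slats flat and square across the two fixed runners of the wooden cradle, one near each end of the runners and both overhanging evenly, then lay the two long slats crosswise on those, each directly over a runner and centred lengthwise. Leave the module, the bottle, the can and the tall grey bottle where they stand.

Things in the scene. Friction and masses are not known exactly. Their poses are not given: they have to be found in the camera images.
- cradle: fixed wooden cradle: plywood base 170 x 130 mm, 12 mm thick, with two parallel runners of pale wood, each 150 mm long, 22 wide, 18 high (tops 30 mm above the bench); origin on the bench under the middle of the base; x along the runners, whose centre lines lie at y = +45 and -45 mm; z up. Left or right of the slats, turned up to 30 degrees
- short1: bare pale wooden slat, 120 mm long, 22 mm wide, 18 mm thick, all edges square; origin at its centre (9 mm above what it lies on); x along its length, y across its width, z through its thickness. Lies flat on the bench among the long slats
- short2: bare pale wooden slat, 120 mm long, 22 mm wide, 18 mm thick, all edges square; origin at its centre (9 mm above what it lies on); x along its length, y across its width, z through its thickness. Lies on top, across the middle of long2
- long1: bare pale wooden slat, 160 mm long, 22 mm wide, 18 mm thick, all edges square; origin at its centre (9 mm above what it lies on); x along its length, y across its width, z through its thickness. Lies flat on the bench
- long2: bare pale wooden slat, 160 mm long, 22 mm wide, 18 mm thick, all edges square; origin at its centre (9 mm above what it lies on); x along its length, y across its width, z through its thickness. Lies flat on the bench under short2
- module: bystander: open power supply module, aluminium plate 150 x 110 x 4 mm with a dark transformer in its middle, 54 mm high, and green circuit boards at both short ends; origin under the plate's centre, x along the 150 mm side. On the bench, across the slats from the cradle
- bottle: bystander: white plastic bottle, 46 mm diameter, 105 mm high, standing; origin under its centre. Beside the slats
- can: bystander: plain steel can, 50 mm diameter, 85 mm high, standing; origin under its centre. Beside the slats, on the other side from the bottle
- spray: bystander: tall grey bottle, 60 mm diameter, 190 mm high, standing beyond the work; origin under its centre
Things that resemble listed ones, but are neither listed nor needed, are in the scene too. Leave any black or pink look-alike of the long1 alone.

How it is judged:
By the outcome, as a careful person would: the job done as asked, in the order asked, and still so for the second after the job is handed in, with the robot touching nothing.
It also fails if it takes over 72 s, if anything falls off the work surface, if the arm or the gripper's body presses on something with over 40 N, if the wrist force passes 120 N, or if a joint passes its speed limit or range.

## Working session

There is one attempt and no reset: what is moved stays moved. The work goes in short steps, each a Python script; the robot and the scene stay as the last script left them, time stands still between calls to the robot, and variables do not carry over. Pictures are saved under pics/ and viewed, about 8 in all and at most 12, crops included, and the job is handed in when it is done.

```bash
ls; mkdir -p pics; python3 - <<'E'
from workcell import *
import cv2,numpy as np
for n in("top","scene"):
    c=camera(n); cv2.imwrite(f"pics/{n}0.png",c["image"]); np.savez(f"{n}0.npz",**c)
    print(n,c["fx"],c["fy"],c["cx"],c["cy"],c["dist_coeffs"],np.round(c["cam_to_world"],3).tolist())
s=read_state();print(s["time"],s["eef_pos"],s["tool_rot"],grip_point_offset)
E
```

```text
pics
top 498.3432109275878 498.3432109275878 280.7404760787323 212.71322528027724 [-0.17213579  0.          0.          0.          0.        ] [[-0.009, 0.975, -0.222, 288.987], [-1.0, -0.01, -0.003, 4.193], [-0.005, 0.222, 0.975, 1281.552], [0.0, 0.0, 0.0, 1.0]]
scene 469.5264178510373 469.5264178510373 281.4637878243009 209.18171722148335 [-0.16693643  0.          0.          0.          0.        ] [[0.334, -0.717, 0.612, 1217.522], [0.943, 0.264, -0.205, -233.266], [-0.014, 0.645, 0.764, 840.857], [0.0, 0.0, 0.0, 1.0]]
0.1 [142.93176404 608.12703209 230.77172582] [[ 2.28765488e-01  9.73481545e-01 -1.81380283e-04]
 [ 9.73480984e-01 -2.28765551e-01 -1.04699183e-03]
 [-1.06072078e-03  6.29453394e-05 -9.99999435e-01]] -18.700000000000003
```

View pics/top0.png

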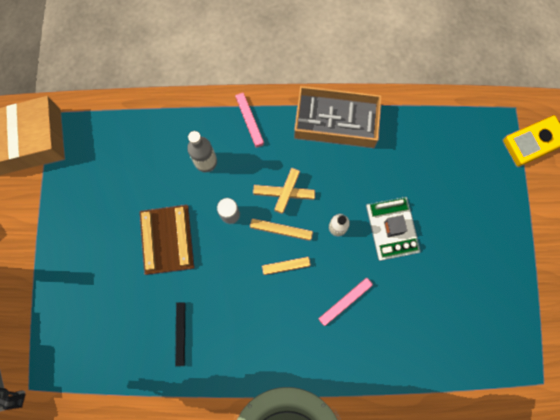

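View pics/scene0.png

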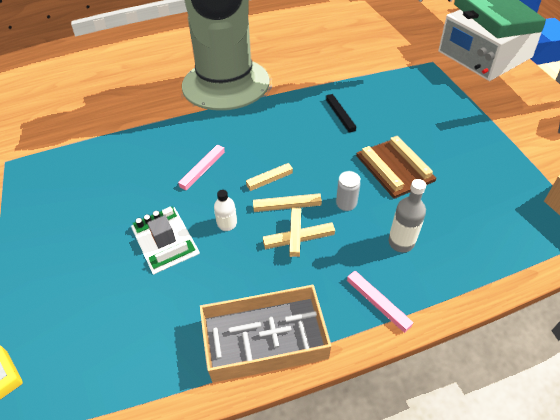

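Top view: the cradle is at (167,240). short1 is at (286,266), long1 at (282,229), long2 at (284,192), and short2 lies across long2 at (288,190). The look-alikes, left alone, are pink at (250,120) and (346,302) and black at (181,334). Next I measure by mask and ray.

```bash
cat > h.py <<'E'
import numpy as np, cv2
def rays(c,uv):
    K=np.array([[c["fx"],0,c["cx"]],[0,c["fy"],c["cy"]],[0,0,1]])
    n=cv2.undistortPoints(np.float64(uv).reshape(-1,1,2),K,np.float64(c["dist_coeffs"])).reshape(-1,2)
    T=np.array(c["cam_to_world"]); d=np.c_[n[:,0],-n[:,1],-np.ones(len(n))]@T[:3,:3].T
    return T[:3,3],d
def onplane(c,uv,z):
    o,d=rays(c,uv); return o+d*((z-o[2])/d[:,2])[:,None]
def depthpts(c,uv):
    o,d=rays(c,uv); uv=np.int32(uv); return o+d*np.float64(c["range_z"])[uv[:,1],uv[:,0]][:,None]
def pale(img,vmin=150):
    h=cv2.cvtColor(img,cv2.COLOR_BGR2HSV); return cv2.inRange(h,(12,50,vmin),(30,190,255))
def rect(P):
    (cx,cy),(w,h),a=cv2.minAreaRect(np.float32(P[:,:2]))
    if w<h: w,h,a=h,w,a+90
    return np.round([cx,cy,w,h,(a+90)%180-90],1)
E
python3 - <<'E'
from h import *
for n in("top","scene"):
    c=dict(np.load(n+"0.npz")); m=pale(c["image"],120)
    cv2.imwrite(f"pics/m_{n}.png",m)
    k,l,s,ce=cv2.connectedComponentsWithStats(m)
    for i in range(1,k):
        if s[i,4]<100: continue
        v,u=np.nonzero(l==i); P=depthpts(c,np.c_[u,v])
        if not(250<np.median(P[:,0])<800 and abs(np.median(P[:,1]))<400): continue
        print(n,s[i],"zpct",np.round(np.percentile(P[:,2],[5,50,95]),1),end=" ")
        for z in (18,30,36):
            q=P[abs(P[:,2]-z)<4]
            if len(q)>60: print(z,len(q),rect(q),np.round(q.mean(0),1),end=" ")
        print()
E
```

```text
top [253 168  62  45 906] zpct [ 9.7 20.7 39. ] 18 386 [634.    1.4 155.3  66.3 -78.6] [634.9   1.7  17.9] 30 107 [634.7  -7.5 120.9  22.3 -22.3] [630.5  -6.8  32.1] 36 338 [634.5  -7.4 121.5  22.3 -22.2] [633.6  -7.4  36. ] 
top [174 206  15  60 610] zpct [11.2 28.9 34. ] 30 454 [517.3 264.3 151.1  23.2   7.2] [516.  264.   29.7] 36 101 [516.4 263.7 147.8  22.    7.6] [520.4 264.7  33.3] 
top [140 211  15  60 599] zpct [12.1 28.8 33.7] 30 443 [506.4 353.9 149.5  24.1   7.2] [506.  353.4  29.7] 36 94 [505.4 352.6 146.   21.5   6.4] [508.6 352.4  33.3] 
top [250 219  63  21 587] zpct [ 7.6 17.7 22.2] 18 455 [534.5   9.1 159.8  23.1  77.4] [534.5   9.3  18. ] 
top [262 257  48  18 460] zpct [ 4.  17.5 21.6] 18 374 [440.   -2.7 119.8  22.8 -79.8] [439.9  -3.4  17.8] 
scene [388 136  48  47 596] zpct [11.6 27.9 32.1] 18 116 [511.8 352.6 154.9  23.    9. ] [524.6 347.5  18.4] 30 360 [509.4 354.1 152.   27.    8. ] [511.  353.   29.5] 
scene [361 147  46  45 645] zpct [12.3 28.5 32.2] 18 115 [517.7 271.3 157.6  39.3   6.7] [532.9 259.   18. ] 30 405 [520.9 264.2 150.9  25.8   8. ] [524.4 264.1  29.8] 
scene [246 166  47  25 429] zpct [ 2.  15.5 19.5] 18 255 [443.4  -3.7 119.3  25.5 -79.1] [446.5  -9.5  17.3] 
scene [ 253  194   82   63 1868] zpct [ 2.5 17.  36.5] 18 1038 [604.1   3.1 178.5 160.   -4.8] [588.7   4.   17.3] 30 68 [637.5  -8.6 121.   21.7 -20.9] [652.6 -13.4  32.1] 36 294 [637.9  -8.8 122.   21.6 -21. ] [642.1  -9.9  35.5]
```

Both views agree within about 3 mm, and sizes and heights are right (160/120 x 22, tops at 18, 30 and 36 mm). The four pale slats are told apart by length and height; I'll confirm with the wrist view over short2.

```bash
cat >> h.py <<'E'
from workcell import *
def R(deg):  # jaws open along deg (world), tool down
    a=np.radians(deg); x=np.array([np.cos(a),np.sin(a),0]); z=np.array([0,0,-1.]); return np.c_[x,np.cross(z,x),z]
def ang(deg,pos):  # choose half-turn whose IK keeps joint 7 smallest
    best=None
    for d in (deg,deg+180):
        q=inverse_kinematics(pos,R(d))
        if q is not None and (best is None or abs(q[6])<best[0]): best=(abs(q[6]),d)
    return best[1]
def slats(c,z,vmin=120,tol=4):
    m=pale(c["image"],vmin); v,u=np.nonzero(m); uv=np.c_[u,v]; P=depthpts(c,uv)
    k=abs(P[:,2]-z)<tol; mm=np.zeros_like(m); mm[v[k],u[k]]=255; M=np.zeros(m.shape+(3,)); M[v,u]=P
    n,l,s,_=cv2.connectedComponentsWithStats(mm); out=[]
    for i in range(1,n):
        if s[i,4]>60: out.append((s[i,:4].tolist(),rect(M[l==i])))
    return out
E
python3 - <<'E'
from h import *
p=[636,-8,215]; d=ang(-22+90,p); movep(p,R(d)); movel([636,-8,150],max_speed=200)
c=camera("wrist"); np.savez("w1.npz",**c); cv2.imwrite("pics/w1.png",c["image"])
print(read_state()["time"],d,read_state()["qpos"],np.round(c["cam_to_world"],2).tolist())
for z in(36,18):
    for s in slats(c,z): print(z,s)
E
```

```text
3.4083 248 [-0.7075883   0.98180937  1.15760183  1.6747059  -0.97400967  1.16933022
 -1.23912365] [[-0.38, 0.88, 0.28, 708.03], [-0.93, -0.36, -0.11, -38.51], [0.0, -0.31, 0.95, 293.02], [0.0, 0.0, 0.0, 1.0]]
36 ([264, 122, 32, 159], array([634. ,  -8.9, 119.8,  21.9, -22.5]))
18 ([295, 161, 78, 49], array([630. , -49.5,  62.1,  22.2,  84.5]))
18 ([169, 190, 95, 53], array([638.4,  39.5,  78.1,  22.5,  84.7]))
18 ([212, 287, 176, 47], array([535.4,  11.9, 150.5,  23.4,  77.2]))
18 ([315, 352, 90, 48], array([442. , -13.2,  86. ,  23.5, -79.7]))
```

View pics/w1.png

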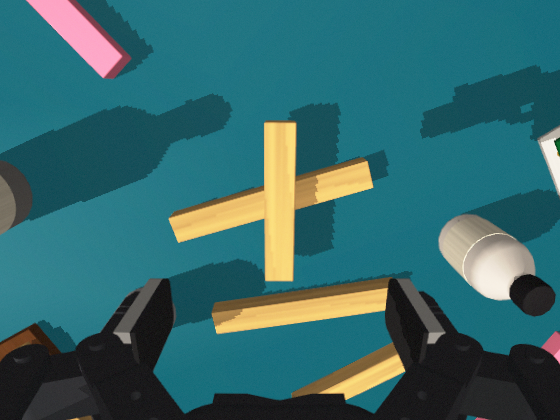

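The wrist view shows short2 as the near-vertical slat at (280,200), lying on long2 at (175..370, 165..235). long1 is at (300,305) and the bottle at (490,260). That matches the description, so I'll pick short2 and refine the cradle from a hover.

```bash
cat >> h.py <<'E'
def pick(x,y,along,ztcp):
    d=ang(along+90,[x,y,ztcp+60]); 
    p=read_state()["eef_pos"]
    if np.hypot(p[0]-x,p[1]-y)>20: movep([x,y,200],R(d))
    movel([x,y,ztcp+40],R(d),250); movel([x,y,ztcp],R(d),80); clamp()
    print("gap",read_state()["finger_gap"]); movel([x,y,215],R(d),250)
    return d
E
python3 - <<'E'
from h import *
pick(635,-8.5,-22.3,22)
p=[513,309,215]; d=ang(7.1,p); print(d,inverse_kinematics(p,R(d)))
movep(p,R(d)); movel([513,309,150],max_speed=200)
c=camera("wrist"); np.savez("w2.npz",**c); cv2.imwrite("pics/w2.png",c["image"])
s=read_state(); print(s["time"],s["finger_gap"],s["qpos"],s["eef_pos"])
for s in slats(c,30): print(s)
E
```

```text
gap 20.53543964418345
7.1 [-1.18481316  0.65169396  0.85027284  1.71827705 -0.5596094   1.03251069
 -0.01429521]
7.9083 20.480328501129854 [-1.14268744  0.72317793  0.78400209  1.77124499 -0.6296109   0.91551845
  0.03897276] [513.92676354 308.50525548 151.09443119]
([170, 121, 215, 33], array([506.1, 353.4, 150.1,  22.3,   7.1]))
([181, 241, 69, 28], array([469.2, 258.5,  53.2,  22.6,   6.2]))
([308, 241, 68, 28], array([566.2, 270.1,  52.2,  22.5,   7.6]))
```

View pics/w2.png

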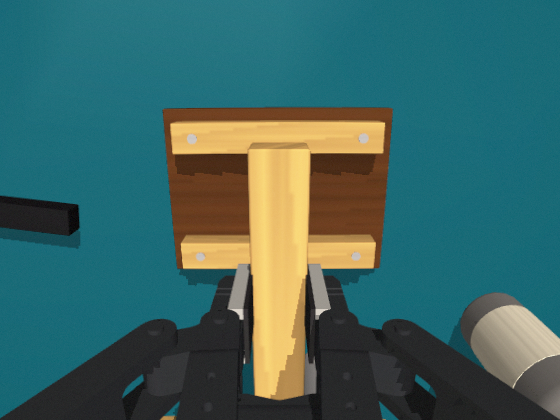

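The wrist view shows short2 held, spanning from (280,145) to (280,395). The runners are at rows 137 and 253, with the cradle fully in view. I'll check the held slat's offset from the same frame.

```bash
python3 - <<'E'
from h import *
c=dict(np.load("w2.npz"))
for z in(163,166):
  for s in slats(c,z,tol=3): print(z,s)
v=np.arange(145,400,25);print(np.round(depthpts(c,np.c_[0*v+280,v]),1).tolist())
E
```

```text
163 ([247, 147, 63, 253], array([512.4, 311. , 110.8,  22.2, -82.9]))
166 ([247, 148, 63, 252], array([512.3, 310.9, 110.8,  22. , -82.9]))
[[506.2, 365.9, 155.4], [507.1, 358.4, 164.1], [508.1, 349.6, 164.8], [509.3, 340.3, 164.9], [510.5, 330.2, 164.0], [511.8, 320.0, 164.3], [513.1, 308.9, 163.7], [514.6, 297.3, 163.5], [515.9, 286.1, 164.7], [517.6, 272.2, 163.6], [519.2, 259.2, 164.4]]
```

```bash
cat >> h.py <<'E'
C=np.array([512.2,309.0]); TH=7.1
def place(cx,cy,jaw,z):  # cradle-frame xy, jaw axis in cradle frame (deg), TCP height at contact
    a=np.radians(TH); x,y=C+np.array([[np.cos(a),-np.sin(a)],[np.sin(a),np.cos(a)]])@[cx,cy]
    d=ang(TH+jaw,[x,y,z+60]); p=read_state()["eef_pos"]
    if np.hypot(p[0]-x,p[1]-y)>120: movep([x,y,200],R(d))
    movel([x,y,z+20],R(d),200); wait(.15)
    movel([x,y,z+3],R(d),60); hit=movel([x,y,z-2],R(d),20,guard=8)
    print("contact",hit,np.round(read_state()["eef_pos"],1),[round(x,1),round(y,1),z])
    open_gripper(); movel([x,y,z+40],R(d),120); movel([x,y,200],R(d),250); print("t",read_state()["time"])
E
python3 - <<'E'
from h import *
place(60,1,0,34)
print("short1"); pick(441,-3.2,-79.7,4)
c=camera("top"); np.savez("top1.npz",**c)
for z in(48,30,18):
    for s in slats(c,z): print(z,s)
print(read_state()["time"],read_state()["qpos"])
E
```

```text
contact True [572.  317.4  34.4] [np.float64(571.6), np.float64(317.4), 34]
t 11.2417
short1
gap 20.621620135510682
48 ([138, 207, 47, 14], array([571.2, 316.2, 121. ,  24.1, -82.6]))
30 ([176, 216, 13, 49], array([504.5, 262.7, 125.7,  23.3,   7.1]))
30 ([142, 221, 13, 48], array([494.3, 352. , 124.4,  24.1,   6.8]))
18 ([289, 188, 25, 9], array([638.7, -48.1,  66.6,  15.5,  70.3]))
15.6333 [-0.86703372  0.39367458  0.95832374  2.11128647 -0.43198284  0.84564069
  0.53037368]
```

```bash
python3 - <<'E'
from h import *
place(-60,0,0,34)
c=camera("top"); np.savez("top2.npz",**c); cv2.imwrite("pics/top2.png",c["image"])
for z in(48,18):
    for s in slats(c,z): print(z,s)
print(read_state()["time"],read_state()["qpos"])
c=camera("scene")
for z in(48,18):
    for s in slats(c,z): print("sc",z,s)
E
```

```text
contact True [453.  301.7  34.4] [np.float64(452.7), np.float64(301.6), 34]
t 20.2917
48 ([143, 207, 42, 14], array([572.4, 309.3, 108.4,  23.8, -82.7]))
48 ([149, 253, 40, 13], array([452.3, 291.8, 101.4,  23.3, -82.8]))
18 ([253, 185, 61, 13], array([634.6,   1.4, 158.8,  23.2,  84.8]))
18 ([250, 219, 62, 21], array([534.4,   9. , 159.7,  23.1,  77.4]))
20.3417 [-1.30259054  0.59780246  0.88894317  1.87868903 -0.57027532  0.94279779
 -0.02298181]
sc 48 ([8, 23, 63, 20], array([-549.1, -583.5,  244.8,   19.5,   88.2]))
sc 48 ([362, 131, 43, 20], array([456.1, 300.7, 122.2,  24.7, -84.9]))
sc 48 ([390, 160, 43, 22], array([574.1, 316.3, 120.7,  26.5, -80.7]))
sc 48 ([203, 290, 102, 26], array([ 779.3, -146.3,  198.6,   15.2,   85.9]))
sc 48 ([288, 348, 43, 11], array([914.8, -85.5,  77.4,   2.6,  83.1]))
sc 48 ([209, 357, 78, 17], array([ 900.5, -195.7,  137.9,    2.9,   82.7]))
sc 18 ([1, 33, 58, 19], array([-547.7, -631.3,  228.3,   20.7,  -89.6]))
sc 18 ([361, 151, 44, 41], array([521. , 269.5, 153.5,  36.3,   6.7]))
sc 18 ([253, 194, 69, 15], array([538.1,   8.3, 159. ,  27.9,  77.4]))
sc 18 ([263, 223, 72, 23], array([6.379e+02, 2.000e-01, 1.602e+02, 2.510e+01, 8.490e+01]))
sc 18 ([205, 296, 108, 27], array([ 784.7, -139.4,  213.2,   12.5,   82.8]))
sc 18 ([212, 355, 116, 25], array([ 905.6, -156.7,  213.3,    3.6,   82.1]))
```

View pics/top2.png

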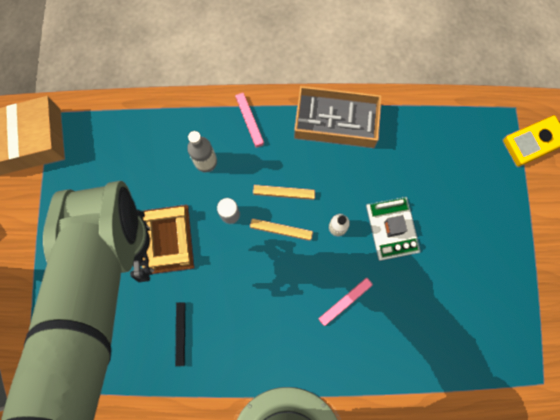

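Both short slats lie square across the runners: (165,213) and (170,258) in the top view. Both long slats are clear on the bench at (284,192) and (282,229), and the bystanders haven't moved. Next, the long slats.

```bash
sed -i 's/movep(\[x,y,200\],R(d))/movep([x,y,225],R(d))/; s/movel(\[x,y,215\],R(d),250)/movel([x,y,225],R(d),250)/' h.py; python3 - <<'E'
from h import *
pick(535.8,8.8,77.4,4); print(read_state()["qpos"],read_state()["time"])
place(0,45,90,52)
c=camera("wrist"); cv2.imwrite("pics/w3.png",c["image"])
for z in(66,48,30):
    for s in slats(c,z): print(z,s)
print(read_state()["qpos"])
E
```

```text
gap 20.93499128598157
[-0.78998656  0.57785908  0.97264212  1.8753747  -0.56751589  0.99613176
  0.21233439] 24.725
contact True [507.  353.8  52.3] [np.float64(506.6), np.float64(353.7), 52]
t 29.4917
66 ([264, 91, 31, 199], array([506.4, 352.4, 158.7,  22.1,   6.8]))
48 ([144, 103, 120, 29], array([453.9, 287.2,  92.4,  21.5, -83.4]))
48 ([294, 103, 5, 28], array([445. , 358.2,  20.4,   3.3,   7.8]))
48 ([158, 246, 108, 25], array([572.6, 301.7,  93.1,  22.2, -83.2]))
48 ([292, 246, 5, 25], array([563.9, 372.8,  21.7,   3.6,   7.6]))
30 ([156, 97, 27, 6], array([444.5, 254.8,  21.8,   3.5, -81.5]))
30 ([159, 131, 34, 110], array([518.5, 264.2,  97.8,  22.7,   7. ]))
[-1.0257971   0.59390335  0.48441659  1.67141782 -0.32400578  0.95865781
  1.27145706]
```

View pics/w3.png

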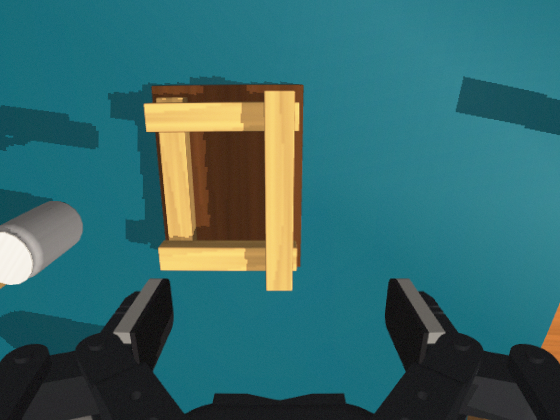

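long1 lies over its runner (column 280, rows 92–290) on both short slats, within about 1 mm. Now long2.

```bash
python3 - <<'E'
from h import *
pick(636,1,84.8,4)
place(0,-45,90,52)
c=camera("wrist"); cv2.imwrite("pics/w4.png",c["image"])
for z in(66,48,30):
    for s in slats(c,z): print(z,s)
p=[450,-100,300]; movep(p,R(ang(90,p))); wait(.5)
c=camera("scene"); cv2.imwrite("pics/s4.png",c["image"])
for z in(66,48):
    for s in slats(c,z):
        if s[1][1]>200: print("sc",z,s)
c=camera("top")
for z in(66,48):
    for s in slats(c,z):
        if s[1][1]>200 and s[1][0]>0: print("top",z,s)
print(read_state()["time"])
E
```

```text
gap 20.29777048469627
contact True [518.1 264.3  52.3] [np.float64(517.8), np.float64(264.3), 52]
t 39.0083
66 ([139, 89, 46, 199], array([506.6, 352.6, 159.8,  22.5,   6.8]))
66 ([264, 90, 31, 199], array([516.6, 263.3, 158.5,  22.1,   6.9]))
48 ([175, 96, 89, 35], array([572.4, 316.2,  67.3,  25.7, -84.2]))
48 ([295, 101, 4, 29], array([578.4, 257.3,  21.2,   2.4,   7.6]))
48 ([187, 245, 79, 25], array([452.4, 301.3,  67.6,  22.6, -83.2]))
48 ([293, 246, 3, 24], array([459.8, 243.1,  22. ,   1.8,   7.8]))
30 ([178, 131, 14, 109], array([505.6, 344.3,  96.4,   4.8,   7.3]))
sc 66 ([392, 125, 45, 41], array([509.8, 353. , 161. ,  25.5,   7. ]))
sc 66 ([362, 134, 45, 44], array([520.8, 264.2, 160.8,  25.1,   6.8]))
sc 48 ([376, 133, 31, 15], array([474.1, 313.5,  61.9,  53.3,   9.9]))
sc 48 ([403, 148, 24, 29], array([546.6, 318. ,  79. ,  64.2,   5.8]))
top 66 ([172, 202, 15, 64], array([516.3, 263.6, 161.4,  23.8,   7.1]))
top 66 ([138, 206, 13, 63], array([506.7, 353.1, 159.1,  24. ,   7.3]))
top 48 ([148, 208, 25, 12], array([571.2, 318.3,  64.8,  23.6, -83.4]))
top 48 ([151, 255, 26, 11], array([450.5, 303.8,  65.4,  22.7, -81.7]))
41.0917
```

View pics/s4.png

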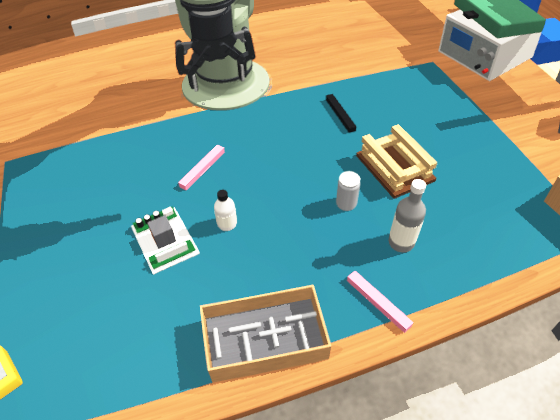

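View pics/w4.png

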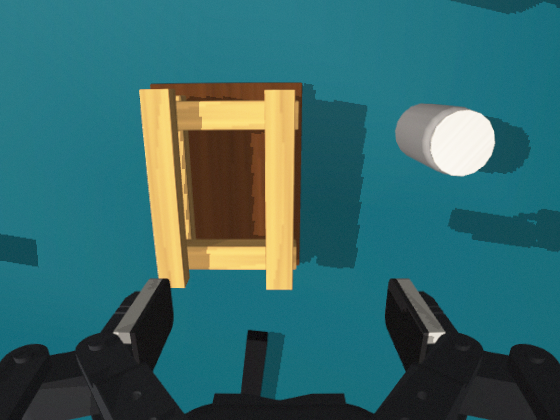

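The stand is complete at scene (398,160), with both long slats on both short slats, and the bystanders haven't moved. All three cameras put the slats within about 2 mm of target, and the arm is clear.

```bash
python3 -c "
from workcell import *
print(finish_job())"
```

```text
the job is handed in; nothing more can be done
None
```

The stand is built and the job is handed in, at about 41 s of the 72 s allowed. I placed short2, short1, long1 and long2 in that order, and each was lowered until it touched.

- **Short slats:** they lie square across the runners at x = ±60 mm in the cradle frame. The first readings after placing were within about 1.5 mm of target in the unobstructed views, and the angles were within about 2° in every view.
- **Long slats:** each lies over its runner, with tops at 66 mm. They are centred lengthwise to within about 1.5 mm and turned less than 0.5° from the runners.
- **Disagreement between cameras:** the scene camera reads about 3 mm farther in x than the top and wrist cameras, for the cradle and the slats alike. Relative to the cradle, all three cameras agree.
- **Other items:** in the last views the module, both bottles, the can and the pink and black look-alikes appeared unmoved. I judged this by eye and did not measure it. The arm was clear of everything when I handed in.

I did not read the peak wrist force. Each placing stopped on contact with the 8 N guard, and no planning errors came up. I viewed 7 pictures.

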